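# Set the hotplate's dial, fit its start knob and hold it pressed

### The job

The portable hotplate has lost its start knob. First turn its fitted dial until the dial's pointed end lines up with the long raised bar on the panel; then pick up the loose knob from the worktop, turn it so that its D-shaped bore matches the bare D-shaped shaft, push it fully home on the shaft and press it well down against the shaft's spring. Finish still gripping the knob and keeping it pressed down; do not knock the other things on the worktop about.

Things in the scene. Friction and masses are not known exactly. Their poses are not given: they have to be found in the camera images.
- hob: grey portable hotplate, 220 (x) x 320 (y) x 60 mm high, fixed; origin at the centre of its underside, x to its back, y to its left. Its flat top (60 mm up) is the panel, with a dark round plate 122 mm across, 8 mm high, centred at x +35 mm. At the panel's front (x -60 mm) stand the fitted dial (y +90 mm, left) and the bare shaft (y -90 mm, right)
- dial_mid (a point): fitted dial, a metal knob 36 mm high, underside 2.5 mm above the panel. Point on its axis 18 mm above its underside; x along its nose, z up. Round skirt 50 mm across, 6 mm high; above it the grip with two flat parallel sides 30 mm apart (at y +-15 mm, flat from x -17 to +10 mm), a rounded back at x -23 mm and a pointed nose at x +31 mm
- dial (a joint): angle of the dial, rad: 0 when its nose points to the hotplate's back (+x of the hotplate), growing clockwise seen from above, -0.5 to 2.4; friction 0.06 N m, stays where left. The long raised bar (16 x 4 x 2 mm, 34 to 50 mm from the axis, pointing at it) is at 1.1 rad; the other marks are small dots. Starts 0.4 to 1.4 rad short of the bar
- knob_mid (a point): loose metal knob standing upright on its skirt on the worktop, outside exactly like the dial (see there), 36 mm high, about 60 g. Point on its axis, half-way up; x along its nose, z up. In its underside a D-shaped bore, 18 mm deep, so its ceiling is at this point: radius 9 mm, with a flat 3.2 mm from the axis on the nose side; mouth chamfered 2 mm
- knob: the same loose knob; origin on its axis at its underside, axes as for its point
- shaft_tip (a point): upright steel D-shaft; point at the centre of its top end, 30 mm above the panel at rest, moving with it. Radius 8 mm, one flat 2.5 mm from the axis; x points out of the flat, z up; last 3 mm tapered; it cannot turn. The knob fits when its nose points along this x (within about 0.15 rad); home, its bore's ceiling rests on this point, its underside 18 mm lower. Collar at its foot 36 mm across, 2.5 mm high
- press (a joint): how far the shaft is pressed down, in m: 0 at rest, 0.008 at the stop; a spring holds it up with about 4 N at 0 and 10 N at 0.008
- teaspoon: steel teaspoon lying flat, 130 long x 27 wide x 11 mm high, along its x axis; a bystander, loose; origin at the centre of its underside
- honey_jar: honey jar, 68 mm across, 84 mm high; a bystander, loose; origin at the centre of its underside
- bean_tin: food tin, 75 mm across, 110 mm high; a bystander, loose; origin at the centre of its underside
- salt_shaker: salt shaker, 44 mm across, 90 mm high; a bystander, loose; origin at the centre of its underside
- spice_1: spice jar, 45 mm across, 106 mm high; a bystander, loose; origin at the centre of its underside
- balm_pot: flat round pot, 90 mm across, 32 mm high; a bystander, loose; origin at the centre of its underside
Things that resemble listed ones, but are neither listed nor needed, are in the scene too. Of the things that look like the knob, the largest one is meant.

How it is judged:
By the outcome, as a careful person would: the job done as asked, in the order asked, and still so for the second after the job is handed in, while the arm keeps its last pose, push and grip.
It also fails if it takes over 56 s, if anything falls off the work surface, if the arm or the gripper's body presses on something with over 40 N, if the wrist force passes 120 N, or if a joint passes its speed limit or range.

### The arm

A 6-joint arm with a two-finger parallel gripper is mounted at the origin on a cart in front of the work surface, level with it; the furniture and walls round the work are solid. World frame = base frame: x ahead of the robot, y to its left, z up, the work surface at z = 0. Lengths are in m, angles in degrees, forces in N, time in s.
With the tool pointing down it reaches from about 0.25 to 0.725 m from the base axis. Payload 9.7 kg.
Tool frame: the origin (TCP) lies midway between the tips of the shut fingers; the grasp point (between the pads) lies 19 mm behind it; z points along the fingers, y is the line along which they close (so a half turn about z gives the same grasp; the last joint's range is limited). The gripper opens to 85 mm and grips with 20 to 120 N. Pads are 22 mm wide; open, the fingers measure 114 mm over their backs; the gripper's body (76 mm by 85 mm) begins 54 mm behind the grasp point. The pads swing forward as they close: fully open they stand 13 mm farther back than shut.
Start: joints at [-75.688, 4.979, 10.078, 95.1, 0, 90], TCP at [0.136, -0.533, 0.231] pointing down, gripper open.
Joint ranges: [-179.16, 179.16], [-48.56, 103.87], [-65.8, 70.77], [-126.05, 130.52], [-82.76, 87.17], [-180, 180]. Speed limits (degrees/s): [127.2, 127.2, 147.25, 180, 180, 180].

### API

Orientations are given as [roll, pitch, yaw] about the fixed x, y, z axes, in that order (R = Rz(yaw) Ry(pitch) Rx(roll)).
In Python, from workcell import bot gives the robot as it stands.
- The arm moves only by the shell command python3 -m crank 'ROWS' [FORCE]. ROWS is JSON, a list of rows, each an object with "gripper": the finger opening in mm, from 0 to 85.4; "travel": the shift along the tool's x, y, z in mm, a list of three; "twist": the turn, a rotation vector about the tool's x, y, z in rad, a list of three. In form: [{"gripper": gripper, "travel": [tx, ty, tz], "twist": [rx, ry, rz]}, ...]. A call has 1 to 12 rows; each row shifts and turns the commanded pose from where the row before left it, along the tool's axes as they then stand; what a row does not reach is not made up. A row lasts 1/8 s, in which the tool goes at most 62.5 mm and 10.7 degrees, less where a joint would pass 70% of its speed; a pose out of reach is approached as far as the arm can. A call is refused whole if a number of a shift passes 62.5 or a number of a turn 0.188, either way. A call with a gripper value outside its range is refused whole. The fingers move at their own pace and stop on an object; FORCE is the grip in N (left out, the last holds). Time passes only in rows, so rows that do not move let the fingers close. It gives the time, the measured TCP pose, the force, the opening and the grip force at its end, in the units of the state.
- bot.get_obs(): the state, without advancing time (a new reading comes with each control period).
- bot.camera(name): name is "scene" or "top"; returns the picture (420x560x3 uint8, red, green, blue); there is no depth.
- bot.calibration(name): a dict with "vfov" (degrees; the focal length in pixels is half the picture's height over the tangent of half this angle, whatever the lens; pixels are square), "cx", "cy" (the principal point, pixels), "k1" (the pictures are not rectified: a ray, as slopes to the right and down, at radius r is drawn at 1 + k1 r^2 times it, then the intrinsics apply), "camera_from_world" (4x4, takes a point from world to camera coordinates). Camera axes: x right, y down, z forward; pixel columns grow to the right and rows downward; lengths in m; the calibration is good to about 2 mm. A picture is of the moment at which its call begins. calibration takes no time and is no camera call.
- bot.job_done(): hands the job in; it is judged then, once.
The state is a dict: "time": time; "q": joint angles; "qd": joint speeds; "joint_efforts": joint torques, N m; "ee_pos": TCP position; "tcp_rot": TCP orientation; "wrist_force": force on the tool from outside, world axes, zero at the start; "torque": the same for the moment, N m; "opening": finger opening in m; "grasp_force": force on a finger pad.
Only numpy, scipy, OpenCV 4.12 (cv2) and the standard library are available. Lean on these libraries where they do the work, as an engineer would, in place of code of your own. Each camera call takes 0.05 s, during which the arm holds its last target. There are 200 camera calls.

## Working session

There is one attempt and no reset: what is moved stays moved. The work goes in short steps, Python scripts to look and compute and a shell command to move; the robot and the scene stay as the last step left them, time stands still between calls to the robot, and variables do not carry over. Pictures are saved under pics/ and viewed, at most 10 in all, crops included, and the job is handed in when it is done.

```bash
mkdir -p pics; ls; python3 - <<'E'
from workcell import bot
import cv2
for n in("scene","top"):
    cv2.imwrite(f"pics/{n}0.png",bot.camera(n)[:,:,::-1])
    c=bot.calibration(n);print(n,c)
print(bot.get_obs())
E
```

```text
pics
scene {'vfov': 45.198036503797795, 'cx': 268.35492630169426, 'cy': 207.15937414649022, 'k1': 0.030715315348148815, 'camera_from_world': array([[ 0.74708444, -0.66451774,  0.01676359, -0.35933155],
       [-0.35478085, -0.41993532, -0.83533519,  0.27693935],
       [ 0.56213467,  0.61811852, -0.54948531,  1.4970601 ],
       [ 0.        ,  0.        ,  0.        ,  1.        ]])}
top {'vfov': 46.78796241240453, 'cx': 276.4587602029752, 'cy': 204.696910866864, 'k1': 0.030799117373852228, 'camera_from_world': array([[-0.01225343, -0.99991993,  0.00316003,  0.04510081],
       [-0.99597745,  0.01192447, -0.08880727,  0.49610285],
       [ 0.08876247, -0.00423552, -0.99604382,  1.40825506],
       [ 0.        ,  0.        ,  0.        ,  1.        ]])}
{'time': 0.1, 'q': array([-7.56884745e+01,  5.00824159e+00,  1.00388264e+01,  9.50999670e+01,
        1.42237685e-03,  9.00005890e+01]), 'qd': array([ 0.08023539, -0.07832479,  0.1467035 , -0.03948078,  0.13438241,
        0.12403558]), 'joint_efforts': array([-7.52107517e-04, -5.21562946e+01,  4.65653014e+01,  1.58823113e-02,
       -1.98603766e-05,  1.28111775e-07]), 'ee_pos': array([ 0.13591174, -0.53272661,  0.23064966]), 'tcp_rot': array([-1.79930618e+02, -1.42166253e-03,  1.43109348e+01]), 'wrist_force': array([ 0.27809488,  0.11238197, -0.51292162]), 'torque': array([ 0.0139349 , -0.00110434,  0.02225747]), 'grasp_force': 0.0, 'opening': 0.08516456005134723}
```

View pics/top0.png

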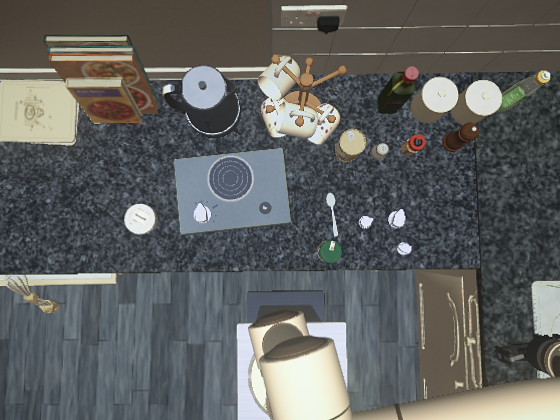

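View pics/scene0.png

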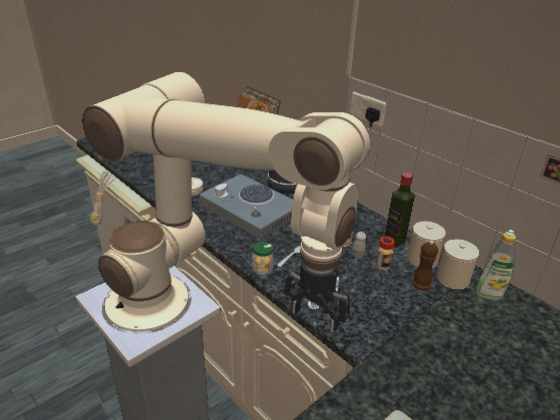

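The top view shows the hotplate, with the dial at (202,212) and the shaft at (265,208). Three knob-like things are at (366,222), (397,217) and (404,249). (397,217) looks largest, so it should be the knob meant. I'll check it in an enlarged crop.

```bash
python3 - <<'E'
import cv2,numpy as np
im=cv2.imread("pics/top0.png")
a=cv2.resize(im[195:265,345:425],(400*1,350),interpolation=cv2.INTER_CUBIC)
b=cv2.resize(im[195:235,180:220],(350,350),interpolation=cv2.INTER_CUBIC)
c=cv2.resize(im[190:225,245:290],(450,350)[:2],interpolation=cv2.INTER_CUBIC)
o=np.zeros((600,800,3),np.uint8)
o[:350,:400]=a;o[:350,420:770]=b;o[352:600,:450]=c[50:298]
cv2.imwrite("pics/crop0.png",o)
E
```

```text
(no output)
```

View pics/crop0.png

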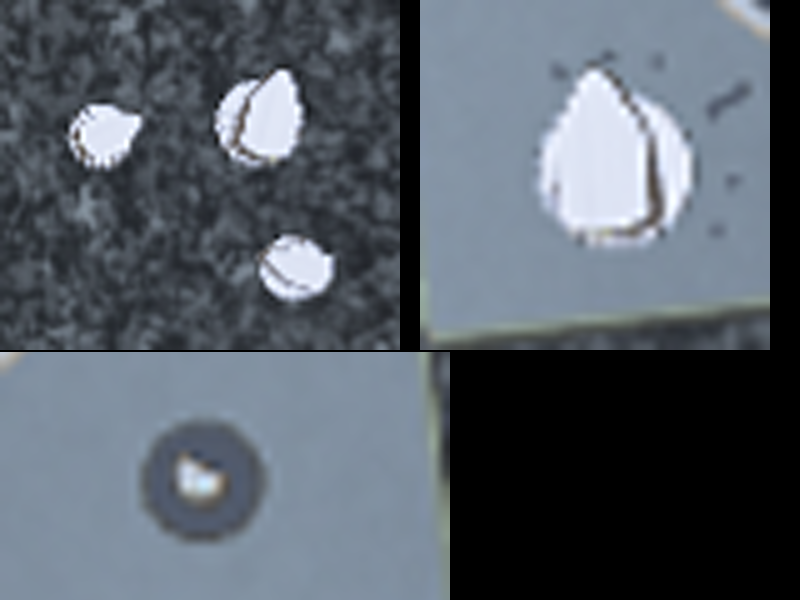

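```bash
cat > h.py <<'E'
import cv2,numpy as np
from workcell import bot
def cam(n):
    c=bot.calibration(n);f=210/np.tan(np.radians(c["vfov"])/2)
    K=np.array([[f,0,c["cx"]],[0,f,c["cy"]],[0,0,1]]);return K,np.array([c["k1"],0,0,0.]),c["camera_from_world"]
def ray(n,p):
    K,d,T=cam(n);u=cv2.undistortPoints(np.float64(p).reshape(-1,1,2),K,d)[:,0]
    R,t=T[:3,:3],T[:3,3];return -R.T@t,np.c_[u,np.ones(len(u))]@R
def onz(n,p,z):
    o,D=ray(n,p);return o+D*((z-o[2])/D[:,2])[:,None]
def pix(n,P):
    K,d,T=cam(n);return cv2.projectPoints(np.float64(P).reshape(-1,1,3),cv2.Rodrigues(T[:3,:3])[0],T[:3,3],K,d)[0][:,0]
E
python3 - <<'E'
from h import *
im=cv2.imread("pics/top0.png");hsv=cv2.cvtColor(im,cv2.COLOR_BGR2HSV)
print("hob px",im[200,240],im[225,190],"knob",im[217,400],"bg",im[240,240])
b=im.astype(int)
m=((b.min(2)>95)&(b.max(2)<190)).astype(np.uint8)*255
m[:145]=0;m[240:]=0;m[:,:165]=0;m[:,300:]=0
m=cv2.morphologyEx(m,cv2.MORPH_OPEN,np.ones((3,3)));m=cv2.morphologyEx(m,cv2.MORPH_CLOSE,np.ones((25,25)))
c=max(cv2.findContours(m,0,1)[0],key=cv2.contourArea)
h=cv2.convexHull(c);q=cv2.approxPolyDP(h,6,True)[:,0];print(q)
W=onz("top",q,.06);print(W.round(4))
r=cv2.minAreaRect(np.float32(onz("top",h[:,0],.06)[:,:2]*1000));print(r)
w=((b.min(2)>200)).astype(np.uint8)*255
n,l,s,ce=cv2.connectedComponentsWithStats(w)
for i in range(1,n):
    if s[i,4]>25 and 190<ce[i][1]<260 and 170<ce[i][0]<420:
        print(s[i],ce[i],onz("top",ce[i:i+1],.03)[0].round(4))
E
```

```text
hob px [156 141 129] [164 147 131] knob [246 231 225] bg [69 63 56]
[[282 149]
 [291 174]
 [290 221]
 [180 232]
 [174 159]]
[[ 0.655   0.0212  0.06  ]
 [ 0.5816 -0.0038  0.06  ]
 [ 0.446   0.0011  0.06  ]
 [ 0.4185  0.3149  0.06  ]
 [ 0.6291  0.3332  0.06  ]]
((537.4470825195312, 160.09811401367188), (217.53343200683594, 334.6308288574219), 5.434869766235352)
[327 193  11  43 156] [332.06410256 210.6025641 ] [ 0.4766 -0.1234  0.03  ]
[194 203  17  18 194] [201.36597938 212.65463918] [0.4752 0.2588 0.03  ]
[393 209  12  17 136] [399.10294118 218.22794118] [ 0.452  -0.3184  0.03  ]
[388 211   8  12  34] [391.08823529 215.94117647] [ 0.4589 -0.2953  0.03  ]
[359 216  14  12  98] [365.87755102 220.98979592] [ 0.445  -0.2214  0.03  ]
[397 243  14  11  95] [404.18947368 248.08421053] [ 0.365 -0.33   0.03 ]
```

```bash
python3 - <<'E'
from h import *
y=np.radians(5.1);R=np.array([[np.cos(y),-np.sin(y)],[np.sin(y),np.cos(y)]])
for c in([.5372,.1676],):
    print("dial",c+R@[-.06,.09],"shaft",c+R@[-.06,-.09])
print("collar",onz("top",[[265.3,207.8]],.0625)[0],"dialskirt",onz("top",[[202.4,214.7]],.0685)[0])
def cr(x,yy,s,ox,oy):return [ox+x/s-.0,oy+yy/s]
# dial nose
nose=onz("top",[cr(597-420,66,8.75,180,195)],.0985)[0];print("dialnose",nose)
bar=onz("top",[cr(712-420,112,8.75,180,195),cr(748-420,88,8.75,180,195)],.062);print("bar",bar)
f=onz("top",[cr(178,455-302,10,245,190),cr(226,478-302,10,245,190)],.09);print("flat",f,np.degrees(np.arctan2(*(f[1]-f[0])[1::-1]))+90)
kn=onz("top",[cr(285,68,5,345,195)],.036)[0]
print("knob nose",kn)
# skirt centre from left edge/bottom edge pts
print("skirt",onz("top",[cr(215,125,5,345,195),cr(245,165,5,345,195),cr(240,85,5,345,195)],.006))
E
```

```text
dial [0.46943705 0.25191004] shaft [0.48543802 0.07262265]
collar [0.48447409 0.07129021 0.0625    ] dialskirt [0.46645317 0.25006579 0.0685    ]
dialnose [0.49836204 0.25168789 0.0985    ]
bar [[0.48630037 0.21974716 0.062     ]
 [0.49403356 0.20798774 0.062     ]]
flat [[0.48931338 0.07771059 0.09      ]
 [0.4826782  0.0643167  0.09      ]] -26.353289860571422
knob nose [ 0.47957973 -0.32623792  0.036     ]
skirt [[ 0.44847178 -0.2915018   0.006     ]
 [ 0.42453939 -0.30844835  0.006     ]
 [ 0.47209839 -0.30711016  0.006     ]]
```

Pixel readings:
- **Knob:** the piece at (397,217) has a skirt about 50 mm across, and the other two are clearly smaller, so this is the one meant. It stands near (0.448,-0.316) with its nose at about -17°.
- **Dial:** nose at about 2°, and the bar is at about -58°.
- **Shaft:** flat at about -26°.

Next I'll twist the tool so its half-turn grasp suits all three.

```bash
python3 -m crank '[{"gripper":85,"travel":[0,0,0],"twist":[0,0,-0.1825]},{"gripper":85,"travel":[0,0,0],"twist":[0,0,-0.1825]},{"gripper":85,"travel":[0,0,0],"twist":[0,0,-0.1825]},{"gripper":85,"travel":[0,0,0],"twist":[0,0,-0.1825]},{"gripper":85,"travel":[0,0,0],"twist":[0,0,-0.1825]},{"gripper":85,"travel":[0,0,0],"twist":[0,0,-0.1825]},{"gripper":85,"travel":[0,0,0],"twist":[0,0,-0.1825]},{"gripper":85,"travel":[0,0,0],"twist":[0,0,-0.1825]},{"gripper":85,"travel":[0,0,0],"twist":[0,0,-0.1825]},{"gripper":85,"travel":[0,0,0],"twist":[0,0,-0.1825]},{"gripper":85,"travel":[0,0,0],"twist":[0,0,-0.1825]},{"gripper":85,"travel":[0,0,0],"twist":[0,0,-0.1825]}]' 40
python3 -m crank '[{"gripper":85,"travel":[0,0,0],"twist":[0,0,-0.1825]},{"gripper":85,"travel":[0,0,0],"twist":[0,0,-0.1825]},{"gripper":85,"travel":[0,0,0],"twist":[0,0,-0.1825]},{"gripper":85,"travel":[0,0,0],"twist":[0,0,-0.1825]},{"gripper":85,"travel":[0,0,0],"twist":[0,0,0]}]'; python3 -c "
from workcell import bot;print(bot.get_obs()['q'])"
```

```text
time: 1.6
ee_pos: [0.1359, -0.5328, 0.2308]
tcp_rot: [180.0, -0.0, 140.1]
wrist_force: [-0.4, -0.3, 1.0]
opening: 0.0849
grasp_force: 0.0
time: 2.22
ee_pos: [0.1359, -0.5328, 0.2309]
tcp_rot: [180.0, -0.0, -178.5]
wrist_force: [-0.2, 0.1, 0.4]
opening: 0.0849
grasp_force: 0.0
[-7.56889580e+01  4.99514647e+00  1.00557930e+01  9.50998855e+01
  8.42588013e-04 -7.72328675e+01]
```

```bash
python3 -m crank '[{"gripper":85,"travel":[-22,48.4,0],"twist":[0,0,0]},{"gripper":85,"travel":[-22,48.4,0],"twist":[0,0,0]},{"gripper":85,"travel":[-22,48.4,0],"twist":[0,0,0]},{"gripper":85,"travel":[-22,48.4,0],"twist":[0,0,0]},{"gripper":85,"travel":[-22,48.4,0],"twist":[0,0,0]},{"gripper":85,"travel":[-22,48.4,0],"twist":[0,0,0]},{"gripper":85,"travel":[-22,48.4,0],"twist":[0,0,0]},{"gripper":85,"travel":[-22,48.4,0],"twist":[0,0,0]},{"gripper":85,"travel":[-22,48.4,0],"twist":[0,0,0]},{"gripper":85,"travel":[-22,48.4,0],"twist":[0,0,0]},{"gripper":85,"travel":[-22,48.4,0],"twist":[0,0,0]},{"gripper":85,"travel":[-22,48.4,0],"twist":[0,0,0]}]'
python3 -m crank '[{"gripper":75,"travel":[-22,48.4,0],"twist":[0,0,0]},{"gripper":75,"travel":[-22,48.4,0],"twist":[0,0,0]},{"gripper":75,"travel":[-22,48.4,0],"twist":[0,0,0]},{"gripper":75,"travel":[-22,48.4,0],"twist":[0,0,0]},{"gripper":75,"travel":[0,0,0],"twist":[0,0,0]}]'; python3 - <<'E'
from h import *
print(bot.get_obs()['q'])
im=bot.camera("scene")[:,:,::-1].copy();cv2.imwrite("pics/scene1.png",im)
K=pix("scene",[[.448,-.316,.02],[.484,.072,.09],[.468,.25,.09]]).round().astype(int);print(K)
o=np.zeros((600,800,3),np.uint8)
def c(p,w,h,s):
    x,y=p;return cv2.resize(im[y-h:y+h,x-w:x+w],None,fx=s,fy=s,interpolation=cv2.INTER_CUBIC)
a=c(K[0],40,37,5)[:370];o[:370,:400]=a
b=c(K[1],22,20,9);o[:360,402:798]=b
d=c(K[2],55,22,5);o[375:595,:550]=d
cv2.imwrite("pics/crop1.png",o)
E
```

```text
time: 3.72
ee_pos: [0.3838, 0.057, 0.2314]
tcp_rot: [-180.0, 0.0, -178.7]
wrist_force: [1.1, -0.9, 0.9]
opening: 0.0846
grasp_force: 0.0
time: 4.35
ee_pos: [0.4664, 0.2537, 0.2294]
tcp_rot: [-179.9, -0.1, -178.5]
wrist_force: [-0.5, -0.9, 0.6]
opening: 0.075
grasp_force: 0.0
[2.85337387e+01 2.45438410e+00 7.21068808e+00 9.49026030e+01
 1.74889710e-02 2.70148296e+01]
[[329 284]
 [256 207]
 [221 188]]
```

View pics/crop1.png

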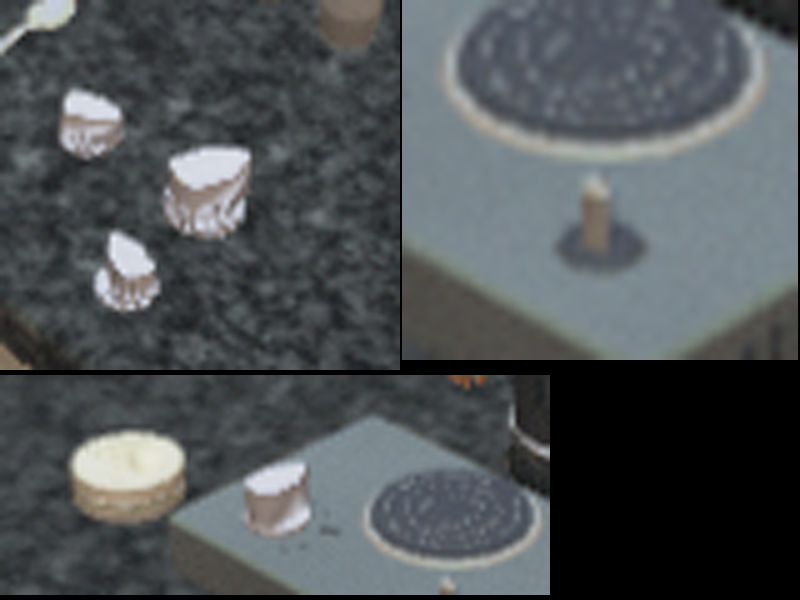

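The scene view shows the big knob at crop (207,190), about px (330,285), with its nose at crop (250,150), about px (339,277). The dial top is at crop (275,478), and the shaft tip is at px (256,203). I'll refine the angles with moments.

```bash
python3 - <<'E'
from h import *
s1=cv2.imread("pics/scene1.png");t0=cv2.imread("pics/top0.png")
def blob(im,n,box,z,th):
    x0,y0,x1,y1=box;g=im.astype(float).min(2)
    m=np.zeros(g.shape,np.uint8);m[y0:y1,x0:x1]=(g[y0:y1,x0:x1]>th)
    k,l,s,c=cv2.connectedComponentsWithStats(m,connectivity=4);i=1+np.argmax(s[1:,4])
    ys,xs=np.nonzero(l==i);P=onz(n,np.c_[xs,ys],z)[:,:2]*1000
    mu=P.mean(0);w,v=np.linalg.eigh(np.cov(P.T));a=v[:,1];e=(P-mu)@a
    print(n,box,len(xs),mu.round(1),"ang",np.degrees(np.arctan2(a[1],a[0])).round(1),"ext",e.min().round(1),e.max().round(1),np.sqrt(w).round(1))
for th in(170,190,205):blob(s1,"scene",(318,270,345,298),.036,th)
for th in(170,190):blob(s1,"scene",(214,175,234,200),.0985,th)
for th in(200,220):blob(t0,"top",(385,205,410,230),.036,th)
for th in(200,220):blob(t0,"top",(190,198,212,225),.0985,th)
# shaft
x0,y0,x1,y1=261,202,270,213
g=t0[y0:y1,x0:x1].astype(float).max(2);print(g.astype(int))
w=np.clip(g-125,0,None);w/=w.max();yy,xx=np.mgrid[y0:y1,x0:x1]
P=onz("top",np.c_[xx.ravel(),yy.ravel()],.09)[:,:2]*1000;W=w.ravel()
mu=(P*W[:,None]).sum(0)/W.sum();C=((P-mu)*W[:,None]).T@(P-mu)/W.sum();e,v=np.linalg.eigh(C)
print("shaft",mu,np.sqrt(e),np.degrees(np.arctan2(v[1,0],v[0,0])))
E
```

```text
scene (318, 270, 345, 298) 86 [ 449.2 -318. ] ang 163.4 ext -26.1 20.5 [ 7.8 12.6]
scene (318, 270, 345, 298) 78 [ 449.5 -317.6] ang 163.8 ext -25.9 20.2 [ 7.2 12.3]
scene (318, 270, 345, 298) 71 [ 450.6 -317. ] ang 162.0 ext -25.1 21.1 [ 6.5 12.2]
scene (214, 175, 234, 200) 49 [467.  251.1] ang -172.9 ext -25.5 22.0 [ 8.2 12.8]
scene (214, 175, 234, 200) 39 [467.5 251.5] ang -177.8 ext -25.1 20.4 [ 6.7 12.9]
top (385, 205, 410, 230) 136 [ 451.6 -316.8] ang 163.1 ext -27.5 21.6 [ 7.6 12.3]
top (385, 205, 410, 230) 124 [ 452.1 -317.1] ang 162.9 ext -27.0 21.3 [ 7.5 12.5]
top (190, 198, 212, 225) 159 [470.2 252.6] ang -174.7 ext -27.1 21.3 [ 8.2 12.4]
top (190, 198, 212, 225) 135 [469.9 252.6] ang -172.0 ext -27.3 21.3 [ 8.1 12.6]
[[164 130 109 105 110 110 106 132 166]
 [110 109 104 104 105 106 104 103 133]
 [104 108 108 108 109 107 107 105 100]
 [106  92 123  92 107 107 107 107 103]
 [106 110 209 182 107  90 107 108 106]
 [108 115 223 215 226 180 105 108 107]
 [108  92 209 210 242 188  93 109 108]
 [108 101 114 137 134 112  88 108 108]
 [108 107 100  99  87  87 106 107 104]
 [ 96 109 108 105 105 106 108 107  94]
 [ 96  94 107 108 108 108 101  94 116]]
shaft [485.19025073  73.37829306] [4.40958414 5.09724708] -119.93698496462105
```

```bash
python3 -m crank '[{"gripper":70,"travel":[-1,-2,40],"twist":[0,0,-0.044]},{"gripper":70,"travel":[0,0,45],"twist":[0,0,0]},{"gripper":70,"travel":[0,0,40],"twist":[0,0,0]},{"gripper":70,"travel":[0,0,20],"twist":[0,0,0]},{"gripper":70,"travel":[0,0,11],"twist":[0,0,0]},{"gripper":70,"travel":[0,0,0],"twist":[0,0,0]}]'
python3 -m crank '[{"gripper":20,"travel":[0,0,0],"twist":[0,0,0]},{"gripper":20,"travel":[0,0,0],"twist":[0,0,0]},{"gripper":20,"travel":[0,0,0],"twist":[0,0,0]},{"gripper":20,"travel":[0,0,0],"twist":[0,0,0]},{"gripper":20,"travel":[0,0,0],"twist":[0,0,0]}]' 30; python3 -c "
from workcell import bot;print(bot.get_obs())"
```

```text
time: 5.15
ee_pos: [0.4669, 0.2485, 0.0755]
tcp_rot: [-180.0, -0.0, -176.0]
wrist_force: [-0.6, 0.1, 0.2]
opening: 0.0698
grasp_force: 0.0
time: 5.78
ee_pos: [0.4677, 0.2514, 0.0769]
tcp_rot: [179.7, 0.1, -175.8]
wrist_force: [-1.6, 11.3, 4.4]
opening: 0.0292
grasp_force: 34.1
{'time': 5.775, 'q': array([ 28.15793739,   1.96329441, -10.1545239 ,  77.64959979,
         0.19080169,  23.95202008]), 'qd': array([-0.12993634,  0.00443399, -0.07895807,  0.0820649 , -0.03097968,
        0.05926121]), 'joint_efforts': array([-5.31433001e+00, -4.65450776e+01,  4.29090464e+01,  1.32165313e+00,
       -2.50001438e+00, -4.33510845e-02]), 'ee_pos': array([0.46766714, 0.25139554, 0.07694627]), 'tcp_rot': array([ 1.79731208e+02,  1.35093571e-01, -1.75794012e+02]), 'wrist_force': array([-1.64107851, 11.26229695,  4.37240062]), 'torque': array([ 1.86532369,  0.35086209, -0.00674983]), 'grasp_force': 34.0846651699394, 'opening': 0.029240413103067044}
```

```bash
python3 -m crank '[{"gripper":20,"travel":[0,2.8,0],"twist":[0,0,0]},{"gripper":20,"travel":[0,0,0],"twist":[0,0,0.156]},{"gripper":20,"travel":[0,0,0],"twist":[0,0,0.156]},{"gripper":20,"travel":[0,0,0],"twist":[0,0,0.156]},{"gripper":20,"travel":[0,0,0],"twist":[0,0,0.156]},{"gripper":20,"travel":[0,0,0],"twist":[0,0,0.156]},{"gripper":20,"travel":[0,0,0],"twist":[0,0,0.156]},{"gripper":20,"travel":[0,0,0],"twist":[0,0,0.156]},{"gripper":20,"travel":[0,0,0],"twist":[0,0,0]},{"gripper":20,"travel":[0,0,0],"twist":[0,0,0]}]'; python3 - <<'E'
from h import *
o=bot.get_obs();print(o['tcp_rot'],o['ee_pos'],o['torque'])
im=bot.camera("scene")[:,:,::-1].copy();cv2.imwrite("pics/scene2.png",im)
E
```

```text
time: 7.02
ee_pos: [0.4669, 0.2507, 0.0769]
tcp_rot: [-180.0, 0.1, 121.5]
wrist_force: [-3.8, -8.4, 12.1]
opening: 0.0291
grasp_force: 35.0
[-1.79982095e+02  1.36005528e-01  1.21512290e+02] [0.46690675 0.25073066 0.07686655] [-2.03066918  1.08617611 -0.07467589]
```

```bash
python3 -m crank '[{"gripper":65,"travel":[0,0,0],"twist":[0,0,0]},{"gripper":65,"travel":[0,0,0],"twist":[0,0,0]},{"gripper":65,"travel":[0,0,0],"twist":[0,0,0]},{"gripper":70,"travel":[0,0,-30],"twist":[0,0,0]},{"gripper":70,"travel":[0,0,-60],"twist":[0,0,0]},{"gripper":70,"travel":[0,0,-50],"twist":[0,0,0]},{"gripper":70,"travel":[0,0,0],"twist":[0,0,0]}]'; python3 - <<'E'
from h import *
im=bot.camera("scene")[:,:,::-1].copy();cv2.imwrite("pics/scene3.png",im)
x,y=221,190
cv2.imwrite("pics/crop3.png",cv2.resize(im[y-22:y+22,x-30:x+30],None,fx=10,fy=10,interpolation=cv2.INTER_CUBIC))
E
```

```text
time: 7.95
ee_pos: [0.4681, 0.2528, 0.2196]
tcp_rot: [179.6, 0.0, 121.6]
wrist_force: [-0.2, 0.1, -0.1]
opening: 0.0699
grasp_force: 0.0
```

View pics/crop3.png

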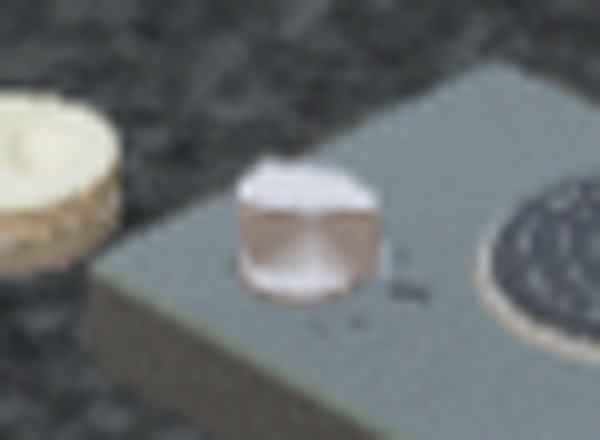

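The dial's nose, at crop (380,205), now points at the bar at (410,292). Next is the knob.

```bash
python3 -m crank '[{"gripper":75,"travel":[0,0,0],"twist":[0,0,-0.1446]},{"gripper":75,"travel":[0,0,0],"twist":[0,0,-0.1446]},{"gripper":75,"travel":[0,0,0],"twist":[0,0,-0.1446]},{"gripper":75,"travel":[0,0,0],"twist":[0,0,-0.1446]},{"gripper":75,"travel":[0,0,0],"twist":[0,0,-0.1446]},{"gripper":75,"travel":[-13.5,-50,0],"twist":[0,0,0]},{"gripper":75,"travel":[-13.5,-50,0],"twist":[0,0,0]},{"gripper":75,"travel":[-13.5,-50,0],"twist":[0,0,0]},{"gripper":75,"travel":[-13.5,-50,0],"twist":[0,0,0]},{"gripper":75,"travel":[-13.5,-50,0],"twist":[0,0,0]},{"gripper":75,"travel":[-13.5,-50,0],"twist":[0,0,0]},{"gripper":75,"travel":[-13.5,-50,0],"twist":[0,0,0]}]'
python3 -m crank '[{"gripper":75,"travel":[-13.5,-50,0],"twist":[0,0,0]},{"gripper":75,"travel":[-13.5,-50,0],"twist":[0,0,0]},{"gripper":75,"travel":[-13.5,-50,0],"twist":[0,0,0]},{"gripper":75,"travel":[-13.5,-50,0],"twist":[0,0,0]},{"gripper":75,"travel":[0,0,0],"twist":[0,0,0]}]'; python3 - <<'E'
from h import *
im=bot.camera("top")[:,:,::-1].copy();cv2.imwrite("pics/top4.png",im)
o=np.zeros((600,800,3),np.uint8)
o[:420,:560]=im
o[:240,562:797]=cv2.resize(im[196:236,183:222],(235,240),interpolation=cv2.INTER_CUBIC)
cv2.imwrite("pics/crop4.png",o)
E
```

```text
time: 9.5
ee_pos: [0.4541, -0.1119, 0.2137]
tcp_rot: [180.0, -0.1, 163.0]
wrist_force: [0.7, -0.2, -0.7]
opening: 0.0754
grasp_force: 0.0
time: 10.12
ee_pos: [0.447, -0.3199, 0.2127]
tcp_rot: [180.0, -0.2, 162.8]
wrist_force: [0.1, 0.3, -0.7]
opening: 0.075
grasp_force: 0.0
```

View pics/crop4.png

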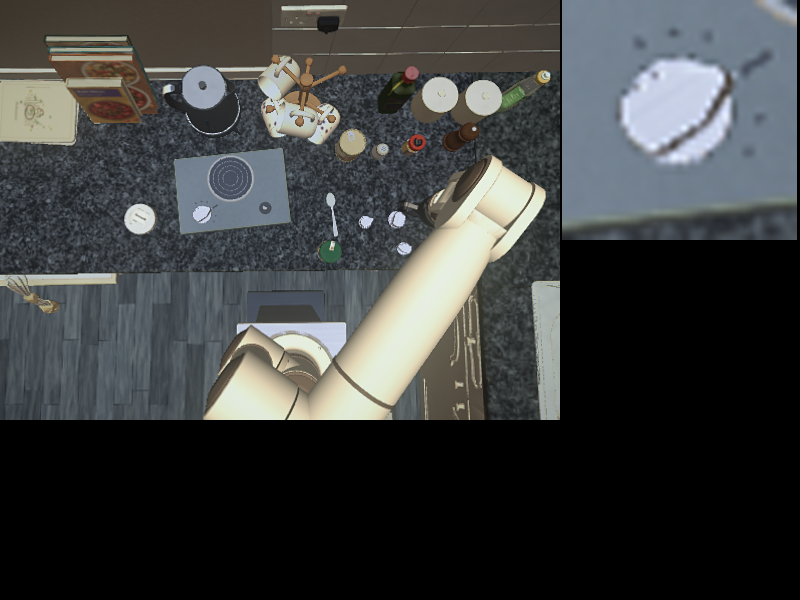

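```bash
python3 - <<'E'
from h import *
from itertools import product
for n,f,box,z in(("top","top4",(190,198,215,225),.0985),("scene","scene3",(210,175,236,200),.0985)):
  im=cv2.imread(f"pics/{f}.png");x0,y0,x1,y1=box;g=im.astype(float).min(2)
  for th in(170,190,205,220):
    m=np.zeros(g.shape,np.uint8);m[y0:y1,x0:x1]=g[y0:y1,x0:x1]>th
    k,l,s,c=cv2.connectedComponentsWithStats(m,connectivity=4);i=1+np.argmax(s[1:,4])
    ys,xs=np.nonzero(l==i);P=onz(n,np.c_[xs,ys],z)[:,:2]*1000;mu=P.mean(0)
    w,v=np.linalg.eigh(np.cov(P.T));a=v[:,1];d=P-np.array([467.8,251.2]);r=np.hypot(*d.T);j=r.argmax()
    print(n,th,len(xs),mu.round(1),np.degrees(np.arctan2(a[1],a[0])).round(1),np.sqrt(w).round(1),"far",r[j].round(1),np.degrees(np.arctan2(d[j,1],d[j,0])).round(1))
print("nose",onz("top",[[183+(733-562)/6,196+77/6]],.0985),"bar",onz("top",[[183+(745-562)/6,196+71/6],[183+(770-562)/6,196+53/6]],.062))
t=cv2.imread("pics/top4.png").max(2)
print(t[200:222,194:220])
E
```

```text
top 170 170 [470.9 251.2] 125.7 [ 8.4 12.7] far 28.2 -57.9
top 190 163 [470.6 250.8] 125.2 [ 8.2 12.7] far 28.2 -57.9
top 205 4 [485.8 239.8] 89.3 [0.  3.6] far 23.7 -41.0Traceback (most recent call last):
  File "<stdin>", line 7, in <module>
    return _wrapfunc(a, 'argmax', axis=axis, out=out, **kwds)
    return bound(*args, **kwds)
ValueError: attempt to get argmax of an empty sequence
```

```bash
python3 -m crank '[{"gripper":68,"travel":[-1.4,3,50],"twist":[0,0,0]},{"gripper":68,"travel":[0,0,55],"twist":[0,0,0]},{"gripper":68,"travel":[0,0,50],"twist":[0,0,0]},{"gripper":68,"travel":[0,0,30],"twist":[0,0,0]},{"gripper":68,"travel":[0,0,14],"twist":[0,0,0]},{"gripper":68,"travel":[0,0,0],"twist":[0,0,0]}]'
```

```text
time: 10.92
ee_pos: [0.45, -0.3141, 0.0158]
tcp_rot: [180.0, -0.1, 163.0]
wrist_force: [-0.4, 0.1, 0.3]
opening: 0.0678
grasp_force: 0.0
```

```bash
python3 -m crank '[{"gripper":68,"travel":[0,-2.5,3],"twist":[0,0,0]},{"gripper":68,"travel":[0,0,0],"twist":[0,0,0]},{"gripper":20,"travel":[0,0,0],"twist":[0,0,0]},{"gripper":20,"travel":[0,0,0],"twist":[0,0,0]},{"gripper":20,"travel":[0,0,0],"twist":[0,0,0]},{"gripper":20,"travel":[0,0,0],"twist":[0,0,0]},{"gripper":20,"travel":[0,0,0],"twist":[0,0,0]},{"gripper":20,"travel":[0,0,0],"twist":[0,0,0]}]' 60
```

```text
time: 11.92
ee_pos: [0.4498, -0.3176, 0.0138]
tcp_rot: [-180.0, 0.1, 163.0]
wrist_force: [-0.0, -0.4, 5.6]
opening: 0.0286
grasp_force: 60.3
```

```bash
python3 -m crank '[{"gripper":20,"travel":[0,0,-20],"twist":[0,0,0]},{"gripper":20,"travel":[0,0,-60],"twist":[0,0,0]},{"gripper":20,"travel":[0,0,-60],"twist":[0,0,0.096]},{"gripper":20,"travel":[0,0,-12],"twist":[0,0,0.096]},{"gripper":20,"travel":[19.1,45,0],"twist":[0,0,0]},{"gripper":20,"travel":[19.1,45,0],"twist":[0,0,0]},{"gripper":20,"travel":[19.1,45,0],"twist":[0,0,0]},{"gripper":20,"travel":[19.1,45,0],"twist":[0,0,0]},{"gripper":20,"travel":[19.1,45,0],"twist":[0,0,0]},{"gripper":20,"travel":[19.1,45,0],"twist":[0,0,0]},{"gripper":20,"travel":[19.1,45,0],"twist":[0,0,0]},{"gripper":20,"travel":[19.1,45,0],"twist":[0,0,0]}]'
python3 -m crank '[{"gripper":20,"travel":[0,0,0],"twist":[0,0,0]},{"gripper":20,"travel":[0,0,0],"twist":[0,0,0]}]'; python3 - <<'E'
from h import *
im=bot.camera("scene")[:,:,::-1].copy();cv2.imwrite("pics/scene5.png",im)
x,y=pix("scene",[[.484,.072,.12]])[0].round().astype(int);print(x,y)
cv2.imwrite("pics/crop5.png",cv2.resize(im[y-40:y+35,x-50:x+50],None,fx=8,fy=8,interpolation=cv2.INTER_CUBIC))
E
```

```text
time: 13.42
ee_pos: [0.4834, 0.0738, 0.165]
tcp_rot: [-180.0, -0.0, 152.0]
wrist_force: [0.6, -0.1, -1.1]
opening: 0.0288
grasp_force: 59.6
time: 13.68
ee_pos: [0.4834, 0.0721, 0.1649]
tcp_rot: [-180.0, -0.0, 152.0]
wrist_force: [-0.9, 0.4, 0.2]
opening: 0.0286
grasp_force: 59.6
256 200
```

View pics/crop5.png

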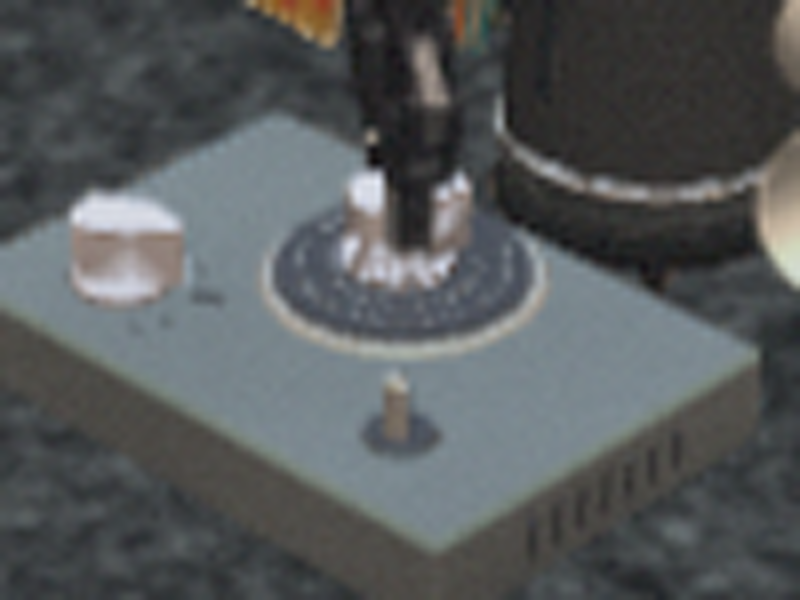

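```bash
python3 - <<'E'
from h import *
print("collar",onz("scene",[[256.1-.4,214.5-.4]],.0625))
print("pred skirt ctr, edges",(pix("scene",[[.4834,.0721,.154]])-[206,160])*8+4)
im=cv2.imread("pics/scene5.png");g=im.min(2)
x0,y0=245,178;m=(g[y0:y0+20,x0:x0+24]);print(m)
print(im.max(2)[203:220,248:265])
E
```

```text
collar [[0.48197188 0.06975872 0.0625    ]]
pred skirt ctr, edges [[401.22473949 256.4062572 ]]
[[123 122 119 123 114  97  82  34  33  30  29  30  33  35  40  36  26  27
   47  66  73  76  72  64]
 [124 124 125 123 125 121 101  28  30  32  31  28  38  34  37  42  29  35
   56  58  67  74  75  68]
 [123 125 123 127 121 126 107  35  31  40  29  33  47  52  54  56  32  37
   60  65  70  66  66  39]
 [125 124 124 124 125 146 154 137 131  34  37  36  55  62  57  50  37  58
  112  65  71  62  49  34]
 [123 122 124 128 148 188 213 213 200  50  38  32  40  41  44  45  60 110
  187 112  63  59  54  34]
 [125 123 125 131 162 213 213 211 203  72  40  27  31  37  47  99 151 153
  200 160  61  59  59  33]
 [124 126 123 126 137 214 214 214 202  86  64  30  37  36  56 131 195 150
  126 123  59  60  61  30]
 [128 124 119 111 113 179 198 208 192  86  62  34  45  39  47  98 130 151
  143 113  72  63  49  35]
 [118 109  94 100  94 105 145 182 156  88  61  36  38  44  54 113 160 160
  129 105  87  67  62  59]
 [ 97  98  98 110  95 104 113 126 123  87  60  35  36  35  53 127 177 152
  122  97  78  80  73
[... 1524 characters left out ...]
140 142 142 137 108 118 120 120 140 142 145 143 142 141 143]
 [141 141 144 139 132 124 111 115 115 106 125 135 141 144 145 141 143]
 [142 143 143 134 110  96 107 119 113  87  98 116 138 142 145 145 145]
 [144 145 140 121  94  98 109 116 115  88  97  98 115 138 142 143 147]
 [146 146 138 105  94  92 101 109 109  89  95  93  88 127 147 143 143]
 [144 143 141 119  90  89  92  95  97  94  92  87 106 134 143 142 142]
 [145 145 141 138 112 100 105  98 100  99 103 113 137 146 143 145 141]
 [146 145 144 142 143 134 132 122 123 126 134 142 141 143 140 143 145]
 [144 143 142 145 142 142 145 142 144 142 142 142 144 141 141 144 144]
 [146 147 149 144 144 142 147 146 146 145 141 143 141 141 142 142 139]]
```

```bash
python3 -m crank '[{"gripper":20,"travel":[0,0,0],"twist":[0,0,-0.122]},{"gripper":20,"travel":[-0.7,0,30],"twist":[0,0,0]},{"gripper":20,"travel":[0,0,26],"twist":[0,0,0]},{"gripper":20,"travel":[0,0,0],"twist":[0,0,0]}]' 80
python3 -m crank '[{"gripper":20,"travel":[0,0,4],"twist":[0,0,0]},{"gripper":20,"travel":[0,0,3],"twist":[0,0,0]},{"gripper":20,"travel":[0,0,0],"twist":[0,0,0]}]'; python3 -m crank '[{"gripper":20,"travel":[0,0,3],"twist":[0,0,0]},{"gripper":20,"travel":[0,0,0],"twist":[0,0,0]}]'; python3 -c "
from workcell import bot;print(bot.get_obs()['torque'])"
```

```text
time: 14.22
ee_pos: [0.4831, 0.0706, 0.1076]
tcp_rot: [-179.9, -0.2, 158.9]
wrist_force: [-0.1, -0.3, -0.3]
opening: 0.0282
grasp_force: 84.1
time: 14.6
ee_pos: [0.4845, 0.0719, 0.1027]
tcp_rot: [180.0, 0.0, 159.0]
wrist_force: [0.7, 0.6, -1.0]
opening: 0.0285
grasp_force: 84.1
time: 14.85
ee_pos: [0.4842, 0.072, 0.0992]
tcp_rot: [-180.0, -0.0, 159.0]
wrist_force: [0.3, -0.5, -0.1]
opening: 0.0283
grasp_force: 84.1
[-0.06293207  0.00716183 -0.0231731 ]
```

```bash
python3 -m crank '[{"gripper":20,"travel":[0,0,2],"twist":[0,0,0]},{"gripper":20,"travel":[0,0,2],"twist":[0,0,0]},{"gripper":20,"travel":[0,0,0],"twist":[0,0,0]}]'; python3 -m crank '[{"gripper":20,"travel":[0,0,3],"twist":[0,0,0]},{"gripper":20,"travel":[0,0,0],"twist":[0,0,0]}]'; python3 -c "
from workcell import bot;print(bot.get_obs()['torque'])"
```

```text
time: 15.22
ee_pos: [0.4843, 0.0719, 0.0951]
tcp_rot: [-180.0, 0.0, 159.0]
wrist_force: [0.9, -0.3, -0.5]
opening: 0.0282
grasp_force: 84.1
time: 15.48
ee_pos: [0.4843, 0.0719, 0.0921]
tcp_rot: [-180.0, 0.0, 159.0]
wrist_force: [0.9, -0.6, -0.5]
opening: 0.0285
grasp_force: 84.1
[-0.11520351 -0.33132779 -0.03318767]
```

Sliding on with no resistance. I'll go on to home and then press.

```bash
python3 -m crank '[{"gripper":20,"travel":[0,0,3],"twist":[0,0,0]},{"gripper":20,"travel":[0,0,3],"twist":[0,0,0]},{"gripper":20,"travel":[0,0,0],"twist":[0,0,0]}]'; python3 -m crank '[{"gripper":20,"travel":[0,0,3],"twist":[0,0,0]},{"gripper":20,"travel":[0,0,0],"twist":[0,0,0]}]';python3 -m crank '[{"gripper":20,"travel":[0,0,3],"twist":[0,0,0]},{"gripper":20,"travel":[0,0,0],"twist":[0,0,0]}]' ; python3 -c "
from workcell import bot;print(bot.get_obs()['torque'])"
```

```text
time: 15.85
ee_pos: [0.4843, 0.0719, 0.0861]
tcp_rot: [-180.0, 0.0, 159.0]
wrist_force: [3.0, -0.2, -1.6]
opening: 0.0285
grasp_force: 84.3
time: 16.1
ee_pos: [0.4844, 0.0719, 0.0835]
tcp_rot: [180.0, 0.0, 159.0]
wrist_force: [-0.1, -1.1, 5.9]
opening: 0.028
grasp_force: 84.7
time: 16.35
ee_pos: [0.4844, 0.0719, 0.0808]
tcp_rot: [180.0, 0.0, 159.0]
wrist_force: [-0.6, -1.3, 6.6]
opening: 0.0277
grasp_force: 84.9
[-0.27529829  0.06411783 -0.00740982]
```

```bash
python3 -m crank '[{"gripper":20,"travel":[0,0,2.5],"twist":[0,0,0]},{"gripper":20,"travel":[0,0,0],"twist":[0,0,0]}]' 100; python3 -m crank '[{"gripper":20,"travel":[0,0,1.2],"twist":[0,0,0]},{"gripper":20,"travel":[0,0,0],"twist":[0,0,0]},{"gripper":20,"travel":[0,0,0],"twist":[0,0,0]}]'
```

```text
time: 16.6
ee_pos: [0.4845, 0.0719, 0.0785]
tcp_rot: [180.0, 0.0, 159.0]
wrist_force: [-1.6, -1.3, 8.4]
opening: 0.0278
grasp_force: 102.1
time: 16.98
ee_pos: [0.4845, 0.0719, 0.0778]
tcp_rot: [180.0, 0.1, 159.0]
wrist_force: [-1.3, -0.7, 11.2]
opening: 0.0279
grasp_force: 103.1
```

```bash
python3 - <<'E'
from h import *
im=bot.camera("scene")[:,:,::-1].copy()
cv2.imwrite("pics/crop6.png",cv2.resize(im[160:310,190:390],None,fx=4,fy=4,interpolation=cv2.INTER_CUBIC))
o=bot.get_obs();print(o['wrist_force'],o['ee_pos'])
E
```

```text
[-3.59962271 -2.12412055 11.68789473] [0.48451855 0.07193566 0.07785951]
```

View pics/crop6.png

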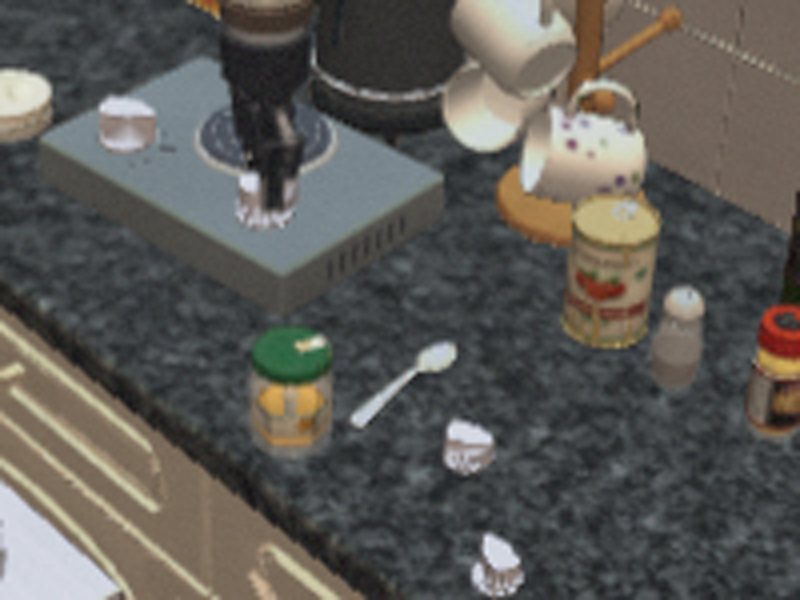

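The knob is seated and pressed down on the shaft at crop (267,205). The dial at (127,125) is on its bar, and the other things are where they were.

```bash
python3 -c "
from workcell import bot;print(bot.job_done())"
```

```text
the job is handed in; nothing more can be done
None
```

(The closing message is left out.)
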